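# Clamp the board and hold the coating gauge on its test spot

## Task

Secure the circuit board in its sloping holder: turn the clamp's black wing handle a quarter turn clockwise (seen from above) until it clicks over and its steel toe lies across the board's edge, and let go of it. Then draw the grey pen-shaped coating gauge out of its leaning stand and hold it, square to the board, with its point on the middle of the round copper test spot, pressing lightly so that the sprung tip is about half-way in. Finish while you are still holding it there; do not shift the board, and leave the other things on the bench as they are.

Things in the scene. Friction and masses are not known exactly. Their poses are not given: they have to be found in the camera images.
- clamp (a joint): turn of the clamp's handle and toe, rad: 0 parked (toe beside the board, along its edge), growing clockwise seen from above to 1.57 (toe across the board's edge). A sprung detent, hump half-way at 0.79, holds it in either rest: let go short of the hump it springs back to 0, past it it snaps on to 1.57. Takes up to 0.1 N m
- clamp_grip (a point): grip point: on the clamp's axis, half-way up its black wing handle, a bar 44 long x 12 thick x 22 mm high on a steel hub. It turns with the handle: x along the bar towards the toe's end, y across the bar's thickness, z the axis, up and square to the sloping board. The bar ends 10 mm above and 12 mm below this point; the toe's top is 27 mm below, the holder's plate 36 mm below
- spot (a point): centre, on the board's upper face, of its round copper test spot, 14 mm across inside a thin printed ring (the only round one; four small rectangular pads lie by one edge). z points square out of the board, x up the slope. The board slopes 15 degrees, lower at its near edge; parts on it stand up to 11 mm high, 28 mm or more from the spot. The clamp's axis is 102 mm to +y
- board: the green circuit board, 90 x 110 x 2 mm, 90 g, lying loose (1 mm play) in the shallow nest of its aluminium holder on a blue frame, 130 x 170 mm; origin at the middle of the board's underside, x up the slope, y along the 110 mm side, z square to the board
- gauge_grip (a point): middle of the grey body of the coating gauge (about 120 g, 132 mm long): body 26 (x) x 22 (y) x 98 mm long, below it a steel nose 15 mm thick, 24 mm long, and the sprung tip. z is the long axis, point to top: the body's top is 49 mm above this point, the gauge's point 83 mm below. Parked it leans 25 degrees, top to the robot's side. Grip across y, on the side faces 22 mm apart
- gauge: the same gauge: origin at its point (tip fully out), z along its long axis towards its top, x towards the side with the little display, y across the faces to grip
- gauge_point (a point): the rounded end of the gauge's sprung steel tip, 7 mm in diameter, which stands 10 mm out of the nose. It slides up to 8 mm into the nose along the gauge's axis: 1.0 N starts it, 2.4 N at half-way, 3.8 N at the end of its travel, after which it is rigid
- stand_mouth (a point): centre of the mouth of the stand's hole, where the gauge's shoulder (lower end of its grey body) rests. The nose goes 34 mm deep from here, with 1 mm play, and comes out along the gauge's own z. A back rest 20 mm wide behind the body reaches 30 mm beyond the mouth
- screwdriver_grip (a point): bystander: screwdriver 160 mm long (point in its handle)
- tweezers_mid (a point): bystander: steel tweezers, 120 mm (its middle)
- cutters_mid (a point): bystander: side cutters, about 120 mm (their middle)
- reel_mid (a point): bystander: solder reel standing on its flange, 60 mm across, 50 mm high (its middle)
- flux_mid (a point): bystander: white flux bottle, 40 mm across, 85 mm high (its middle)
- lacquer_mid (a point): bystander: small brown lacquer bottle, 25 mm across, 68 mm high (its middle)
- tray_mid (a point): bystander: black component tray with compartments, 110 x 150 x 22 mm (its middle)

How it is judged (in metres and radians):
On the way, in this order (a step that is already met when the one before it is completed fails the run):
1. the clamp has clicked over and been let go (value of joint clamp above 1.45 rad and contact force between the fingers and clamp below 0.1 N), for 0.2 s.
2. the gauge is out of its stand in the fingers (contact force between the fingers and gauge above 2 N and distance between gauge_point and stand_mouth above 0.06 m), for 0.2 s.
At the end, for the whole second after the job is handed in: Clamp clicked over (1.45 rad or more) and let go; the gauge, in the fingers, clear of stand and holder, still, its point within 6 mm of the spot's centre, its axis within 7 degrees of square to the board, pressing with 0.8 to 6 N; board shifted less than 6 mm, no finger on it (all of step 1 and all of step 2 and contact force between gauge and board between 0.8 and 6 N and distance between gauge_point and spot below 0.006 m and angle between the z axis of gauge_grip and the z axis of spot, either way round below 0.12 rad and contact force between gauge and holder below 0.1 N and contact force between the fingers and board below 0.1 N and linear speed of gauge below 0.02 m/s and distance of spot from where it was at the start of the episode below 0.006 m); the arm keeps its last pose, push and grip.
It fails at once if the gauge was pressed on the board with more than 15 N (contact force between gauge and board above 15 N).
It fails at once if the board was shifted or lifted by more than 8 mm (distance of spot from where it was at the start of the episode above 0.008 m).
It fails at once if another thing on the bench was moved by more than 25 mm (distance of any of screwdriver_grip, tweezers_mid, cutters_mid, reel_mid, flux_mid, lacquer_mid, tray_mid from where it was at the start of the episode above 0.025 m).
It also fails if it takes over 58 s, if anything falls off the work surface, if the arm or the gripper's body presses on something with over 40 N, if the wrist force passes 120 N, or if a joint passes its speed limit or range.

## Robot

A 6-joint arm with a two-finger parallel gripper is mounted at the origin on the work surface. World frame = base frame: x ahead of the robot, y to its left, z up, the work surface at z = 0. Lengths are in m, angles in degrees, forces in N, time in s.
With the tool pointing down it reaches from about 0.25 to 0.725 m from the base axis. Payload 9.7 kg.
Tool frame: the origin (TCP) lies midway between the tips of the shut fingers; the grasp point (between the pads) lies 19 mm behind it (bot.hold_point_z is the distance from the TCP to the grasp point, in m); z points along the fingers, y is the line along which they close (so a half turn about z gives the same grasp; the last joint's range is limited). The gripper opens to 85 mm and grips with 20 to 120 N. Pads are 22 mm wide; open, the fingers measure 114 mm over their backs; the gripper's body (76 mm by 85 mm) begins 54 mm behind the grasp point. The pads swing forward as they close: fully open they stand 13 mm farther back than shut.
Start: joints at [66.979, 4.979, 10.078, 95.1, 0, 90], TCP at [0.215, 0.506, 0.231] pointing down, gripper open.
Joint ranges: [-179.16, 179.16], [-48.56, 103.87], [-65.8, 70.77], [-126.05, 130.52], [-82.76, 87.17], [-180, 180]. Speed limits (degrees/s): [127.2, 127.2, 147.25, 180, 180, 180].

## Interface

Orientations are given as [roll, pitch, yaw] about the fixed x, y, z axes, in that order (R = Rz(yaw) Ry(pitch) Rx(roll)).
In Python, from workcell import bot gives the robot as it stands.
- The arm moves only by the tool play_rows, never from a script. Its argument "steps" is a list that holds one entry, the list of rows, each a list of 4 numbers: the shift along the tool's x, y, z in m, then the turn about the tool's z in rad. In form: [[[tx, ty, tz, yaw], ...]]. A call has exactly 5 rows; each row shifts and turns the commanded pose from where the row before left it, along the tool's axes as they then stand; what a row does not reach is not made up. A row lasts 1/12 s, in which the tool goes at most 41.7 mm and 7.16 degrees, less where a joint would pass 70% of its speed; a pose out of reach is approached as far as the arm can. A call is refused whole if a number of a shift passes 0.0417 or a number of a turn 0.125, either way. A call with a gripper value outside its range is refused whole. "gripper" is the finger opening in m, from 0 to 0.0854, set as the call begins (left out, the last holds). The fingers move at their own pace and stop on an object; "squeeze" is the grip in N (left out, the last holds). Time passes only in rows, so rows that do not move let the fingers close, or fill a call up. It gives the time, the measured TCP pose, the force, the opening and the grip force at its end, in the units of the state.
- bot.get_obs(): the state, without advancing time (a new reading comes with each control period).
- bot.camera(name): name is "scene" or "top"; returns a dict with "img" (480x640x3 uint8, blue, green, red), "vfov" (degrees; the focal length in pixels is half the picture's height over the tangent of half this angle, whatever the lens; pixels are square), "cx", "cy" (the principal point, pixels), "D" ([k1, k2, p1, p2, k3] as OpenCV has them; the pictures are not rectified), "xyz" and "attitude" of the camera in the world. Camera axes: x right, y down, z forward; pixel columns grow to the right and rows downward; lengths in m; the calibration is good to about 2 mm. A picture is of the moment at which its call begins. There is no depth.
- bot.job_done(): hands the job in; it is judged then, once.
The state is a dict: "time": time; "q": joint angles; "qd": joint speeds; "joint_efforts": joint torques, N m; "ee_pos": TCP position; "tcp_rot": TCP orientation; "wrist_force": force on the tool from outside, world axes, zero at the start; "torque": the same for the moment, N m; "opening": finger opening in m; "grasp_force": force on a finger pad.
Only numpy, scipy, OpenCV 4.12 (cv2) and the standard library are available. Lean on these libraries where they do the work, as an engineer would, in place of code of your own. Each camera call takes 0.05 s, during which the arm holds its last target. There are 200 camera calls.

## Working session

There is one attempt and no reset: what is moved stays moved. The work goes in short steps, Python scripts to look and compute and a tool call to move; the robot and the scene stay as the last step left them, time stands still between calls to the robot, and variables do not carry over. Pictures are saved under pics/ and viewed, at most 10 in all, crops included, and the job is handed in when it is done.

Besides the shell and the picture viewer there is one more tool, called after ">>>" by a JSON object that holds its "fn" and its "kwargs", one argument or row to a line. play_rows: Moves the arm, as the interface text tells. Its arguments: {"type":"object","properties":{"steps":{"type":"array","items":{"type":"array","items":{"type":"array","items":{"type":"number"}}}},"gripper":{"type":"number"},"squeeze":{"type":"number"}},"required":["steps"]}

```bash
mkdir -p pics
cat > h.py <<'E'
import numpy as np, cv2
from scipy.spatial.transform import Rotation as R
from workcell import bot
def cal(c):
    f=240/np.tan(np.radians(c["vfov"])/2)
    K=np.array([[f,0,c["cx"]],[0,f,c["cy"]],[0,0,1.]])
    return K,np.array(c["D"],float),R.from_euler('xyz',c["attitude"],degrees=True).as_matrix(),np.array(c["xyz"])
def ray(c,uv):
    K,D,M,o=cal(c); p=cv2.undistortPoints(np.array(uv,float).reshape(-1,1,2),K,D).reshape(-1,2)
    d=(M@np.c_[p,np.ones(len(p))].T).T
    return o,d/np.linalg.norm(d,axis=1)[:,None]
def onz(c,uv,z):
    o,d=ray(c,uv); return o+d*((z-o[2])/d[:,2])[:,None]
def tri(c1,u1,c2,u2):
    o1,d1=ray(c1,u1);o2,d2=ray(c2,u2);out=[]
    for a,b in zip(d1,d2):
        t=np.linalg.lstsq(np.c_[a,-b],o2-o1,rcond=None)[0]
        p,q=o1+t[0]*a,o2+t[1]*b; out.append(np.r_[(p+q)/2,np.linalg.norm(p-q)])
    return np.array(out)
def proj(c,P):
    K,D,M,o=cal(c); P=np.atleast_2d(np.array(P,float)); return cv2.projectPoints(((P-o)@M).reshape(-1,1,3),np.zeros(3),np.zeros(3),K,D)[0].reshape(-1,2)
E
python3 - <<'E'
from h import *
print(bot.get_obs())
for n in("scene","top"):
    c=bot.camera(n); cv2.imwrite(f"pics/{n}0.png",c["img"]); np.save(f"{n}0.npy",c,allow_pickle=True); print({k:v for k,v in c.items() if k!="img"})
E
```

```text
{'time': 0.0, 'q': array([ 6.69791370e+01,  5.01167498e+00,  1.00331538e+01,  9.50999795e+01,
       -1.92431518e-03,  9.00000236e+01]), 'qd': array([ 0.09806254,  0.02985921,  0.04717236, -0.00874677, -0.03045924,
       -0.0019057 ]), 'joint_efforts': array([ 6.27530881e-04, -5.20391178e+01,  4.64799142e+01,  1.64874044e-02,
        4.00411045e-05,  3.14685920e-06]), 'ee_pos': array([0.2150015 , 0.50597498, 0.23056592]), 'tcp_rot': array([-1.79921499e+02,  1.92434570e-03,  1.56979116e+02]), 'wrist_force': array([-0.0297564 , -1.04254671,  0.70158763]), 'torque': array([-0.02831602,  0.03318153,  0.04897488]), 'grasp_force': 0.0, 'opening': 0.08586688141657157}
{'vfov': 44.47550058388958, 'cx': 318.97393116985495, 'cy': 240.06649486735535, 'D': array([0.04830594, 0.        , 0.        , 0.        , 0.        ]), 'xyz': array([ 1.12548347, -0.49258543,  1.1821384 ]), 'attitude': array([-145.52383644,   -0.82969065,   50.8459994 ])}
{'vfov': 49.18924383331372, 'cx': 308.24950793907095, 'cy': 240.35377009114598, 'D': array([-0.13758984,  0.        ,  0.        ,  0.        ,  0.        ]), 'xyz': array([ 0.37041427, -0.01907577,  1.47097245]), 'attitude': array([-172.46212237,    0.28682904,  -90.86709119])}
```

View pics/scene0.png

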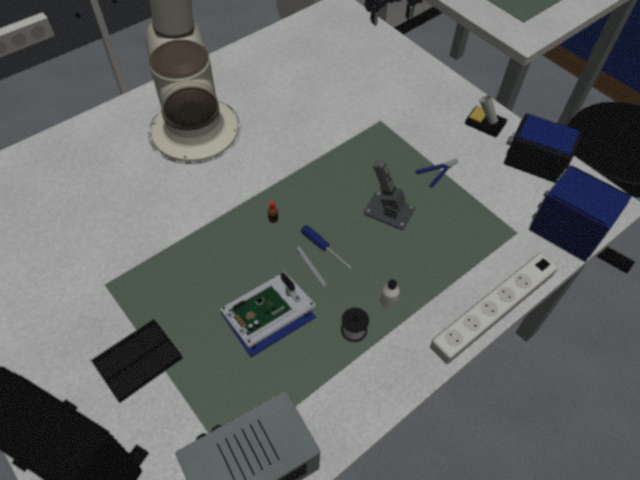

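View pics/top0.png

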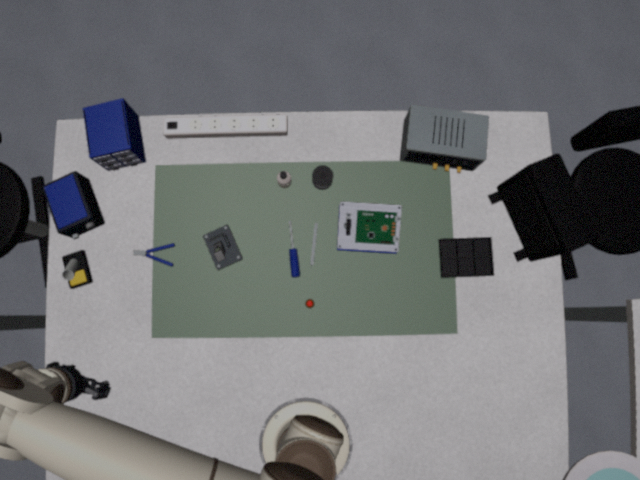

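The scene view shows the board holder near (268,312), with the clamp near (290,285) and the gauge in its stand near (388,195). In the top view the holder is near (370,228) and the stand near (223,247). I'll enlarge all four into one sheet.

```bash
cat > sheet.py <<'E'
import numpy as np, cv2
def sheet(items,out):
    t=[]
    for im,(x,y,w,h) in items:
        p=cv2.resize(im[y:y+h,x:x+w],(400,300),interpolation=cv2.INTER_CUBIC)
        p=np.clip(255*(p/255.)**0.6,0,255).astype(np.uint8)
        for k in range(0,w,10): cv2.putText(p,str(x+k),(int(k*400/w),8),0,.28,(0,255,255)) if k%20==0 else 0; cv2.line(p,(int(k*400/w),9),(int(k*400/w),13),(0,255,255))
        for k in range(0,h,10): cv2.putText(p,str(y+k),(0,int(k*300/h)+4),0,.28,(0,255,255)); 
        t.append(p)
    cv2.imwrite(out,np.vstack([np.hstack(t[:2]),np.hstack(t[2:])]))
E
python3 - <<'E'
from sheet import *
s=np.load("scene0.npy",allow_pickle=True).item()["img"];t=np.load("top0.npy",allow_pickle=True).item()["img"]
sheet([(t,(330,195,80,60)),(t,(190,215,80,60)),(s,(210,265,120,90)),(s,(340,145,120,90))],"pics/s1.png")
E
```

```text
(no output)
```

View pics/s1.png

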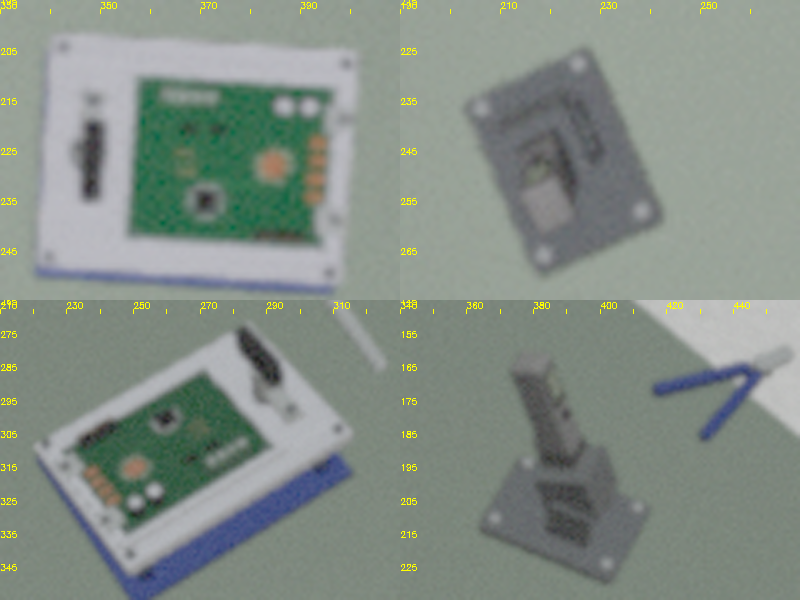

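The sheet gives these pixels:

| Feature | Top view | Scene view |
|---|---|---|
| Copper spot | (384.6,228) | (250.5,315) |
| Clamp bar | (348.4,227) | (288,282) |
| Gauge top | (219.6,256) | (379.6,164) |

Next I'll triangulate these, plus the plate and stand corners.

```bash
cat > t.py <<'E'
from h import *
s=np.load("scene0.npy",allow_pickle=True).item();t=np.load("top0.npy",allow_pickle=True).item()
T=lambda x,y,ox,oy:(ox+x/5,oy+y/5)
S=lambda x,y,ox,oy:(ox+x*.3,oy+y*.3)
b=(330,195);g=(190,215);sb=(210,265);sg=(340,145)
L={ "A":(T(52,35,*b),S(352,132,*sb)),"B":(T(357,52,*b),S(130,273,*sb)),"C":(T(338,290,*b),S(37,147,*sb)),"D":(T(37,270,*b),S(240,25,*sb)),
"spot":(T(273,165,*b),S(135,167,*sb)),"boardA":(T(138,78,*b),S(271,147,*sb)),"boardD":(T(130,235,*b),S(205,73,*sb)),
"scrA":(T(63,46,*b),S(338,133,*sb)),"scrC":(T(329,272,*b),S(46,143,*sb)),
"barnear":(T(92,198,*b),S(243,32,*sb)),"barfar":(T(94,122,*b),S(276,80,*sb)),
"gtop":(T(148,205,*g),S(132,63,*sg)),
"sc1":(T(81,107,*g),S(207,267-60,*sg)),"sc2":(T(180,63,*g),S(207,264,*sg)),"sc3":(T(242,211,*g),S(238,207,*sg)),"sc4":(T(144,255,*g),S(129,162,*sg))}
L["sc1"]=(L["sc1"][0],S(95,217,*sg)) 
P={k:tri(t,[a],s,[c])[0] for k,(a,c) in L.items()}
if __name__=="__main__":
    for k,v in P.items(): print(k,v.round(4))
E
python3 t.py
```

```text
A [ 6.628e-01 -1.046e-01  5.640e-02  6.000e-04]
B [ 0.6518 -0.2731  0.0534  0.0013]
C [ 0.5239 -0.2627  0.0178  0.0029]
D [ 0.5356 -0.0977  0.0198  0.0049]
spot [ 5.903e-01 -2.258e-01  4.490e-02  1.000e-04]
boardA [ 6.382e-01 -1.516e-01  5.510e-02  1.000e-04]
boardD [ 0.555  -0.1459  0.0313  0.0024]
scrA [ 6.569e-01 -1.110e-01  5.390e-02  2.000e-04]
scrC [ 5.320e-01 -2.574e-01  2.950e-02  2.000e-04]
barnear [ 0.5692 -0.1221  0.0784  0.0019]
barfar [ 6.105e-01 -1.254e-01  7.540e-02  2.000e-04]
gtop [0.5085 0.2106 0.1546 0.0011]
sc1 [0.5493 0.2225 0.0326 0.1054]
sc2 [0.6039 0.2178 0.0121 0.0011]
sc3 [0.5544 0.2206 0.0241 0.1074]
sc4 [0.4957 0.2381 0.0113 0.002 ]
```

>>> {"fn": "play_rows", "kwargs": {
  "steps": [
    [[0, 0, 0, -0.068], [0, 0, 0, -0.068], [0, 0, 0, -0.068], [0, 0, 0, -0.068], [0, 0, 0, -0.068]]
  ],
  "gripper": 0.04,
  "squeeze": 20
}}

```text
time: 0.52
ee_pos: [0.215, 0.5061, 0.2309]
tcp_rot: [-180.0, -0.0, 176.7]
wrist_force: [-1.0, -0.5, -0.2]
opening: 0.0403
grasp_force: 0.0
```

>>> {"fn": "play_rows", "kwargs": {
  "steps": [
    [[-0.02, -0.03, 0, 0], [-0.02, -0.03, 0, 0], [-0.02, -0.03, 0, 0], [-0.02, -0.03, 0, 0], [-0.02, -0.03, 0, 0]]
  ]
}}

```text
time: 0.93
ee_pos: [0.3059, 0.3488, 0.2309]
tcp_rot: [-180.0, -0.0, 176.5]
wrist_force: [0.4, 0.9, 1.1]
opening: 0.0403
grasp_force: 0.0
```

>>> {"fn": "play_rows", "kwargs": {
  "steps": [
    [[-0.02, -0.03, 0, 0], [-0.02, -0.03, 0, 0], [-0.02, -0.03, 0, 0], [-0.02, -0.03, 0, 0], [-0.02, -0.03, 0, 0]]
  ]
}}

```text
time: 1.35
ee_pos: [0.3966, 0.1927, 0.2312]
tcp_rot: [-180.0, -0.0, 176.5]
wrist_force: [0.5, 0.9, 0.2]
opening: 0.0401
grasp_force: 0.0
```

>>> {"fn": "play_rows", "kwargs": {
  "steps": [
    [[-0.02, -0.03, 0, 0], [-0.02, -0.03, 0, 0], [-0.02, -0.03, 0, 0], [-0.02, -0.03, 0, 0], [-0.02, -0.03, 0, 0]]
  ]
}}

```text
time: 1.77
ee_pos: [0.4872, 0.0367, 0.2311]
tcp_rot: [-180.0, -0.0, 176.4]
wrist_force: [1.1, 0.3, 0.3]
opening: 0.0406
grasp_force: 0.0
```

>>> {"fn": "play_rows", "kwargs": {
  "steps": [
    [[-0.02, -0.03, 0, 0], [-0.02, -0.03, 0, 0], [-0.02, -0.03, 0, 0], [-0.02, -0.03, 0, 0], [-0.015, -0.006, 0, 0]]
  ]
}}

```text
time: 2.18
ee_pos: [0.5744, -0.0972, 0.2304]
tcp_rot: [-179.9, -0.1, 176.3]
wrist_force: [0.7, -0.4, 0.1]
opening: 0.0397
grasp_force: 0.0
```

>>> {"fn": "play_rows", "kwargs": {
  "steps": [
    [[0, 0, 0.02, 0], [0, 0, 0.02, 0], [0, 0, 0.02, 0], [0, 0, 0.02, 0], [0, 0, 0, 0]]
  ]
}}

```text
time: 2.6
ee_pos: [0.5719, -0.0929, 0.1466]
tcp_rot: [180.0, -0.4, 176.5]
wrist_force: [-0.9, -0.7, -0.5]
opening: 0.0402
grasp_force: 0.0
```

>>> {"fn": "play_rows", "kwargs": {
  "steps": [
    [[-0.009, -0.015, 0, 0], [-0.009, -0.015, 0, 0], [0, 0, 0.015, 0], [0, 0, 0.015, 0], [0, 0, 0, 0]]
  ]
}}

```text
time: 3.02
ee_pos: [0.589, -0.1242, 0.1193]
tcp_rot: [180.0, -0.2, 176.4]
wrist_force: [-1.4, 0.2, -1.2]
opening: 0.0401
grasp_force: 0.0
```

Run:
```python
from h import *; from sheet import sheet
print({k:v for k,v in bot.get_obs().items() if k in("ee_pos","tcp_rot")})
s=bot.camera("scene");t=bot.camera("top");p=bot.get_obs()["ee_pos"]
print(proj(s,[p]),proj(t,[p]))
sheet([(t["img"],(320,195,80,60)),(t["img"],(330,195,80,60)),(s["img"],(230,240,80,60)),(s["img"],(250,250,80,60))],"pics/s2.png")
```

```text
{'ee_pos': array([ 0.58896326, -0.12421282,  0.11925667]), 'tcp_rot': array([179.97244818,  -0.19931762, 176.43692495])}
[[286.83718921 271.0177523 ]] [[349.83088618 224.2290299 ]]
```

View pics/s2.png

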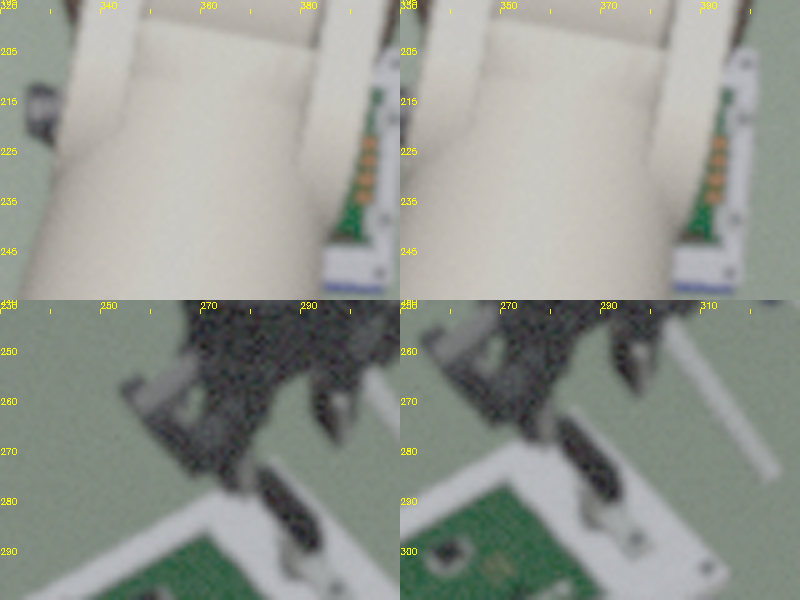

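The scene view shows the fingertips at (277,277) and (296,269), straddling the bar. Their midpoint matches the projected TCP, so I'll descend, close and turn.

>>> {"fn": "play_rows", "kwargs": {
  "steps": [
    [[0, 0, 0.016, 0], [0, 0, 0.016, 0], [0, 0, 0.016, 0], [0, 0, 0.014, 0], [0, 0, 0, 0]]
  ]
}}

```text
time: 3.53
ee_pos: [0.589, -0.1238, 0.0579]
tcp_rot: [180.0, -0.1, 176.5]
wrist_force: [-0.8, 0.1, -0.5]
opening: 0.04
grasp_force: 0.0
```

>>> {"fn": "play_rows", "kwargs": {
  "steps": [
    [[0, 0, 0, 0], [0, 0, 0, 0], [0, 0, 0, 0], [0, 0, 0, 0], [0, 0, 0, 0]]
  ],
  "gripper": 0.014
}}

```text
time: 3.95
ee_pos: [0.5906, -0.1241, 0.0612]
tcp_rot: [180.0, 0.1, 176.5]
wrist_force: [-1.7, 1.8, 6.5]
opening: 0.0165
grasp_force: 19.9
```

>>> {"fn": "play_rows", "kwargs": {
  "steps": [
    [[0, 0, 0, 0], [0, 0, 0, 0], [0, 0, -0.01, 0], [0, 0, 0, 0], [0, 0, 0, 0]]
  ],
  "gripper": 0.025
}}

```text
time: 4.37
ee_pos: [0.5904, -0.1243, 0.0703]
tcp_rot: [-180.0, 0.1, 176.5]
wrist_force: [-0.5, 0.8, 0.1]
opening: 0.0248
grasp_force: 0.0
```

>>> {"fn": "play_rows", "kwargs": {
  "steps": [
    [[0, 0, 0, 0], [0, 0, 0, 0], [0, 0, 0, 0], [0, 0, 0, 0], [0, 0, 0, 0]]
  ],
  "gripper": 0.014
}}

```text
time: 4.78
ee_pos: [0.5901, -0.1241, 0.0695]
tcp_rot: [180.0, 0.0, 176.5]
wrist_force: [-0.6, 0.4, 4.6]
opening: 0.0142
grasp_force: 2.9
```

>>> {"fn": "play_rows", "kwargs": {
  "steps": [
    [[0, 0, 0, 0.1], [0, 0, 0, 0.1], [0, 0, 0, 0.1], [0, 0, 0, 0.1], [0, 0, 0, 0.1]]
  ]
}}

```text
time: 5.2
ee_pos: [0.59, -0.1239, 0.0699]
tcp_rot: [180.0, 0.0, 147.5]
wrist_force: [-2.7, 2.3, 9.4]
opening: 0.0141
grasp_force: 13.4
```

>>> {"fn": "play_rows", "kwargs": {
  "steps": [
    [[0, 0, 0, 0.1], [0, 0, 0, 0.1], [0, 0, 0, 0.1], [0, 0, 0, 0.1], [0, 0, 0, 0.1]]
  ]
}}

```text
time: 5.62
ee_pos: [0.5899, -0.1239, 0.0704]
tcp_rot: [179.9, -0.0, 118.9]
wrist_force: [-5.3, 2.4, 11.5]
opening: 0.014
grasp_force: 41.5
```

>>> {"fn": "play_rows", "kwargs": {
  "steps": [
    [[0, 0, 0, 0.1], [0, 0, 0, 0.1], [0, 0, 0, 0.1], [0, 0, 0, 0.1], [0, 0, 0, 0]]
  ]
}}

```text
time: 6.03
ee_pos: [0.59, -0.124, 0.0708]
tcp_rot: [179.9, -0.0, 95.9]
wrist_force: [-5.6, 1.6, 13.1]
opening: 0.014
grasp_force: 49.2
```

>>> {"fn": "play_rows", "kwargs": {
  "steps": [
    [[0, 0, 0, 0], [0, 0, 0, 0], [0, 0, -0.01, 0], [0, 0, -0.02, 0], [0, 0, -0.02, 0]]
  ],
  "gripper": 0.035
}}

```text
time: 6.45
ee_pos: [0.5892, -0.124, 0.1192]
tcp_rot: [-179.9, -0.0, 96.2]
wrist_force: [0.0, 0.2, -0.3]
opening: 0.0352
grasp_force: 0.0
```

>>> {"fn": "play_rows", "kwargs": {
  "steps": [
    [[0, 0, -0.03, 0], [0, 0, -0.03, 0], [0, 0, -0.03, 0], [0, 0, -0.02, 0], [0, 0, 0, 0]]
  ]
}}

```text
time: 6.87
ee_pos: [0.591, -0.1244, 0.2347]
tcp_rot: [179.6, 0.1, 96.2]
wrist_force: [0.7, -0.5, 1.2]
opening: 0.035
grasp_force: 0.0
```

Run:
```python
from t import *
top=[T(81,107,*g),T(180,63,*g),T(242,211,*g),T(144,255,*g)]
sc=[S(238,207,*sg),S(207,264,*sg),S(95,217,*sg),S(129,162,*sg)]
p=tri(t,top,s,sc); print(p.round(4)); 
for a,b in((3,0),(2,1)): e=p[b]-p[a]; print(np.degrees(np.arctan2(e[1],e[0])))
for a,b in((2,3),(1,0)): e=p[b]-p[a]; print(np.degrees(np.arctan2(e[1],e[0]))-90)
# handle state + visible
c=bot.camera("scene"); gr=cv2.cvtColor(c["img"],cv2.COLOR_BGR2GRAY)
t2=bot.camera("top")
from sheet import sheet
sheet([(c["img"],(210,255,120,90)),(s["img"],(360,150,60,45)),(t2["img"],(330,195,80,60)),(t["img"],(200,230,40,30))],"pics/s3.png")
```

```text
[[5.796e-01 2.740e-01 1.110e-02 4.000e-04]
 [6.039e-01 2.178e-01 1.210e-02 1.100e-03]
 [5.194e-01 1.824e-01 1.160e-02 1.100e-03]
 [4.957e-01 2.381e-01 1.130e-02 2.000e-03]]
23.134609875613645
22.712484751512207
23.046706757307717
23.37546220144003
```

View pics/s3.png

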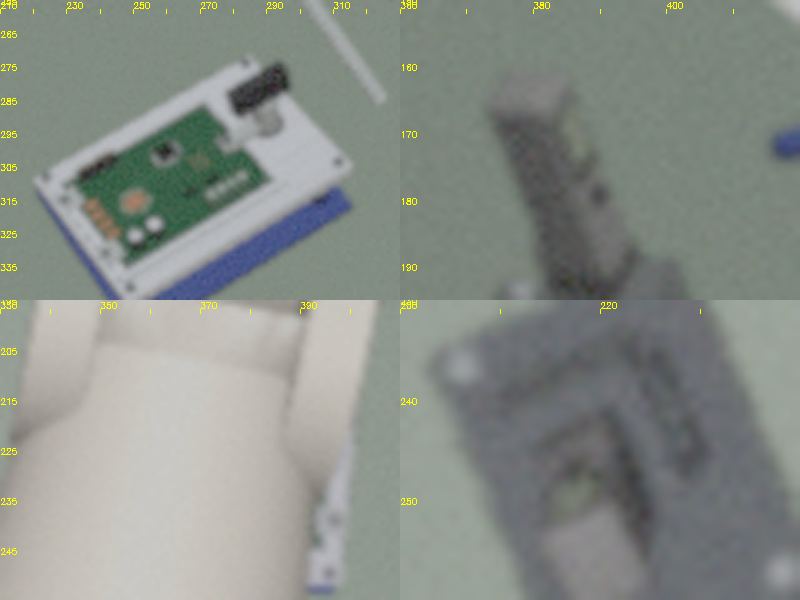

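The clamp has turned over: the bar now lies across at (287,281) and the toe reaches the board edge at (278,297). The gauge's azimuth is 23° and its top is at (0.5085, 0.2106, 0.155). I'll go there next.

>>> {"fn": "play_rows", "kwargs": {
  "steps": [
    [[0, 0, 0, -0.12], [0, 0, 0, -0.12], [0, 0, 0, -0.12], [0, 0, 0, -0.12], [0, 0, 0, -0.12]]
  ],
  "gripper": 0.055
}}

```text
time: 7.38
ee_pos: [0.5894, -0.124, 0.2276]
tcp_rot: [-179.9, -0.1, 131.0]
wrist_force: [0.2, -0.6, 0.4]
opening: 0.0548
grasp_force: 0.0
```

>>> {"fn": "play_rows", "kwargs": {
  "steps": [
    [[0, 0, 0, -0.12], [0, 0, 0, -0.12], [0, 0, 0, -0.12], [0, 0, 0, -0.12], [0, 0, 0, -0.12]]
  ]
}}

```text
time: 7.8
ee_pos: [0.5894, -0.124, 0.2276]
tcp_rot: [-180.0, -0.2, 165.3]
wrist_force: [1.5, -1.2, 0.6]
opening: 0.0551
grasp_force: 0.0
```

>>> {"fn": "play_rows", "kwargs": {
  "steps": [
    [[0, 0, 0, -0.12], [0, 0, 0, -0.12], [0, 0, 0, -0.12], [0, 0, 0, -0.12], [0, 0, 0, -0.12]]
  ]
}}

```text
time: 8.22
ee_pos: [0.5893, -0.124, 0.2275]
tcp_rot: [179.9, -0.1, -160.3]
wrist_force: [-0.6, 0.6, -0.0]
opening: 0.0552
grasp_force: 0.0
```

>>> {"fn": "play_rows", "kwargs": {
  "steps": [
    [[0, 0, 0, -0.064], [-0.0078, 0.0378, 0, 0], [-0.0078, 0.0378, 0, 0], [-0.0078, 0.0378, 0, 0], [-0.0078, 0.0378, 0, 0]]
  ]
}}

```text
time: 8.63
ee_pos: [0.5582, 0.0284, 0.2276]
tcp_rot: [179.9, -0.1, -157.0]
wrist_force: [0.6, 0.0, -0.2]
opening: 0.0553
grasp_force: 0.0
```

>>> {"fn": "play_rows", "kwargs": {
  "steps": [
    [[-0.0078, 0.0378, 0, 0], [-0.0078, 0.0378, 0, 0], [-0.0078, 0.0378, 0, 0], [-0.0078, 0.0378, 0, 0], [-0.0078, 0.0378, 0, 0]]
  ]
}}

```text
time: 9.05
ee_pos: [0.5201, 0.2179, 0.2278]
tcp_rot: [-180.0, -0.1, -157.0]
wrist_force: [0.2, 0.3, -0.2]
opening: 0.0547
grasp_force: 0.0
```

>>> {"fn": "play_rows", "kwargs": {
  "steps": [
    [[0, 0, 0.02, 0], [0, 0, 0.02, 0], [0, 0, 0, 0], [0, 0, 0, 0], [0, 0, 0, 0]]
  ]
}}

```text
time: 9.47
ee_pos: [0.5213, 0.216, 0.1896]
tcp_rot: [-180.0, -0.0, -157.0]
wrist_force: [-0.5, 0.0, 0.5]
opening: 0.0551
grasp_force: 0.0
```

>>> {"fn": "play_rows", "kwargs": {
  "steps": [
    [[-0.0017, 0, 0.02, 0], [0, 0, 0.02, 0], [0, 0, 0.02, 0], [0, 0, 0.02, 0], [0, 0, 0.0076, 0]]
  ]
}}

```text
time: 9.88
ee_pos: [0.5226, 0.2162, 0.1001]
tcp_rot: [180.0, -0.1, -157.0]
wrist_force: [-0.9, -0.2, -0.0]
opening: 0.0552
grasp_force: 0.0
```

>>> {"fn": "play_rows", "kwargs": {
  "steps": [
    [[0, 0, 0, 0], [0, 0, 0, 0], [0, 0, 0, 0], [0, 0, 0, 0], [0, 0, 0, 0]]
  ],
  "gripper": 0.0,
  "squeeze": 25
}}

```text
time: 10.3
ee_pos: [0.5236, 0.2171, 0.1034]
tcp_rot: [-180.0, 0.1, -157.0]
wrist_force: [0.7, -2.5, 6.1]
opening: 0.0218
grasp_force: 30.0
```

>>> {"fn": "play_rows", "kwargs": {
  "steps": [
    [[0, 0, 0, 0], [0, 0, 0, 0], [0, 0, 0, 0], [0, 0, 0, 0], [0, 0, 0, 0]]
  ]
}}

```text
time: 10.72
ee_pos: [0.5236, 0.2172, 0.1034]
tcp_rot: [-180.0, 0.1, -157.0]
wrist_force: [-0.3, -1.7, 6.9]
opening: 0.0215
grasp_force: 30.0
```

>>> {"fn": "play_rows", "kwargs": {
  "steps": [
    [[0.0019, 0, -0.004, 0], [0.0019, 0, -0.004, 0], [0.0019, 0, -0.004, 0], [0.0019, 0, -0.004, 0], [0.0019, 0, -0.004, 0]]
  ]
}}

```text
time: 11.13
ee_pos: [0.5149, 0.2138, 0.1226]
tcp_rot: [180.0, 0.1, -156.9]
wrist_force: [3.8, 2.2, -2.0]
opening: 0.0216
grasp_force: 29.0
```

>>> {"fn": "play_rows", "kwargs": {
  "steps": [
    [[0.0, 0, -0.002, 0], [-0.004, 0, -0.0018, 0], [-0.004, 0, -0.0015, 0], [-0.005, 0, -0.0012, 0], [-0.005, 0, -0.001, 0]]
  ]
}}

```text
time: 11.55
ee_pos: [0.5299, 0.2199, 0.1306]
tcp_rot: [-180.0, -0.1, -157.0]
wrist_force: [-8.4, -4.7, 12.9]
opening: 0.0216
grasp_force: 30.4
```

Run:
```python
from h import *; from sheet import sheet
s=bot.camera("scene");t=bot.camera("top");print(bot.get_obs()["wrist_force"],bot.get_obs()["ee_pos"])
np.save("s4.npy",s,allow_pickle=True);np.save("t4.npy",t,allow_pickle=True)
sheet([(s["img"],(350,140,80,60)),(s["img"],(340,160,80,60)),(t["img"],(180,200,80,60)),(t["img"],(200,220,80,60))],"pics/s4.png")
```

```text
[-6.86305107 -3.15011247 12.22471399] [0.53068298 0.2202218  0.13064376]
```

View pics/s4.png

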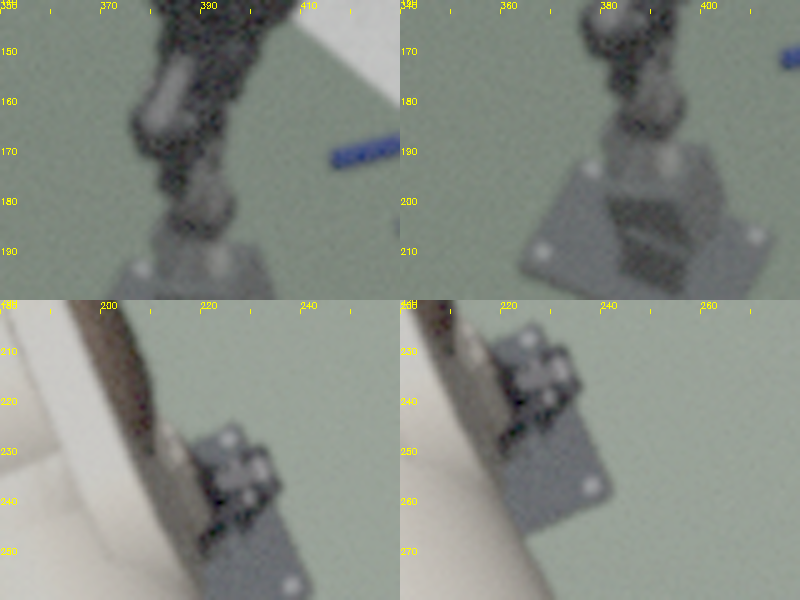

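>>> {"fn": "play_rows", "kwargs": {
  "steps": [
    [[0.002, 0, -0.01, 0], [0.002, 0, -0.01, 0], [0.004, 0, -0.015, 0], [0.004, 0, -0.015, 0], [0.004, 0, -0.02, 0]]
  ]
}}

```text
time: 12.07
ee_pos: [0.5154, 0.2139, 0.1996]
tcp_rot: [180.0, -0.1, -157.0]
wrist_force: [0.6, 0.3, -0.6]
opening: 0.0216
grasp_force: 28.5
```

>>> {"fn": "play_rows", "kwargs": {
  "steps": [
    [[0, 0, -0.03, 0], [0, 0, -0.03, 0], [0, 0, -0.02, 0], [0, 0, 0, 0], [0, 0, 0, 0]]
  ]
}}

```text
time: 12.48
ee_pos: [0.5164, 0.2143, 0.2805]
tcp_rot: [180.0, 0.1, -157.0]
wrist_force: [1.0, 0.0, -2.0]
opening: 0.0217
grasp_force: 28.6
```

Run:
```python
from h import *; from sheet import sheet
s=bot.camera("scene");t=bot.camera("top");o=bot.get_obs();print(o["wrist_force"],o["ee_pos"],o["opening"],proj(s,[o["ee_pos"]]),proj(t,[o["ee_pos"]]))
np.save("s5.npy",s,allow_pickle=True);np.save("t5.npy",t,allow_pickle=True)
sheet([(s["img"],(340,110,80,60)),(s["img"],(320,90,160,120)),(t["img"],(180,200,80,60)),(t["img"],(200,220,80,60))],"pics/s5.png")
```

```text
[-0.10657279 -0.06063236 -1.14599537] [0.51578763 0.21408848 0.2782002 ] 0.02175764088429712 [[388.58922592 126.48104461]] [[208.71876338 247.30543425]]
```

View pics/s5.png

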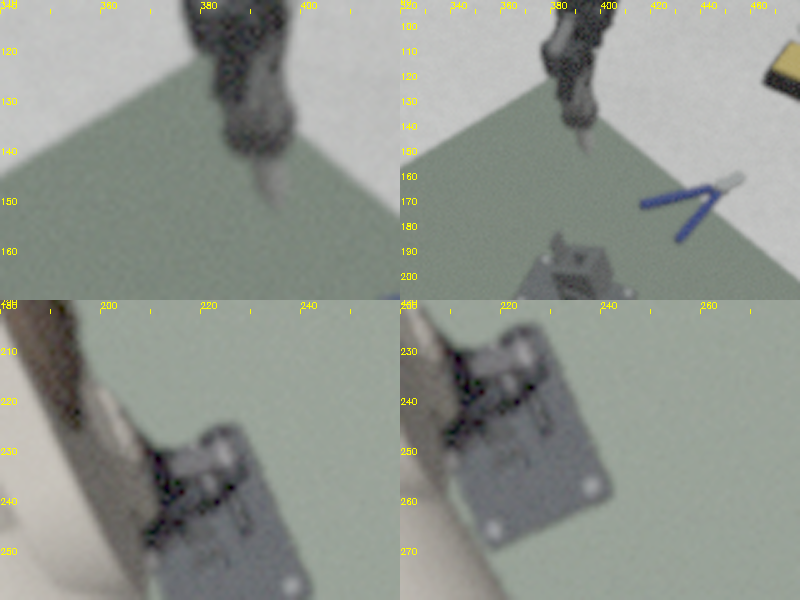

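The gauge is out and in the fingers. In the scene view its tip is at (394.4,151.6) and its shoulder at about (391.6,139.6). I'll intersect those rays with the tool's x-z plane to get the lean.

```bash
cat > lean.py <<'E'
from h import *
def planept(c,uv,p,yaw):
    n=np.array([-np.sin(yaw),np.cos(yaw),0]); ex=np.array([np.cos(yaw),np.sin(yaw),0])
    o,d=ray(c,uv); q=o+d*(((p-o)@n)/(d@n))[:,None]
    return np.c_[(q-p)@ex,q[:,2]-p[2]],q
def axis(c,box,p,yaw,bgthr=18):
    # gauge pixels: differs from locally smooth background; per-row mid of mask
    x,y,w,h=box; im=cv2.cvtColor(c["img"],cv2.COLOR_BGR2Lab).astype(float)[y:y+h,x:x+w]
    return im
E
python3 - <<'E'
from lean import *
s=np.load("s5.npy",allow_pickle=True).item(); p=np.array([.5158,.2141,.2782]); yaw=np.radians(-157)
a,q=planept(s,[(394.4,151.6),(391.6,140.)],p,yaw); print(a.round(4),q.round(4))
e=a[1]-a[0]; print("len",np.linalg.norm(e),"lean",np.degrees(np.arctan2(e[0],e[1])))
# predicted pixels for leans
n=np.array([-np.sin(yaw),np.cos(yaw),0])
for L in(10,15,20,25):
    d=np.array([np.cos(yaw)*np.sin(np.radians(L)),np.sin(yaw)*np.sin(np.radians(L)),np.cos(np.radians(L))])
    g=p+[0,0,.019]; print(L,proj(s,[g-.095*d,g-.061*d]).round(1).tolist())
hsv=s["img"]
for r in range(128,155): print(r,[int(v) for v in s["img"][r,380:402].mean(1)])
E
```

```text
[[-0.0225 -0.0667]
 [-0.0116 -0.0354]] [[0.5365 0.2229 0.2115]
 [0.5265 0.2186 0.2428]]
len 0.03315103941652599 lean 19.136430893642494
10 [[391.5, 153.1], [390.9, 141.7]]
15 [[394.9, 153.8], [393.1, 142.1]]
20 [[398.3, 154.3], [395.3, 142.4]]
25 [[401.6, 154.5], [397.5, 142.5]]
128 [78, 69, 50, 28, 22, 27, 24, 21, 29, 43, 54, 56, 55, 58, 63, 59, 67, 99, 129, 150, 155, 151]
129 [81, 67, 54, 39, 31, 26, 25, 16, 27, 44, 57, 56, 52, 55, 57, 57, 59, 88, 119, 145, 153, 157]
130 [83, 77, 70, 56, 36, 33, 33, 24, 36, 46, 59, 59, 51, 53, 56, 59, 63, 75, 102, 137, 153, 155]
131 [81, 79, 79, 71, 48, 40, 36, 38, 45, 48, 57, 55, 46, 53, 59, 62, 59, 64, 85, 120, 151, 160]
132 [82, 84, 81, 72, 58, 41, 38, 42, 42, 45, 45, 47, 42, 48, 60, 58, 58, 54, 71, 116, 148, 159]
133 [81, 83, 80, 74, 62, 46, 43, 39, 42, 42, 45, 43, 44, 51, 57, 59, 50, 48, 64, 105, 142, 158]
134 [83, 80, 79, 77, 64, 41, 40, 40, 34, 42, 41, 37, 40, 46, 57, 57, 51, 44, 61, 106, 142, 158]
135 [78, 80, 79, 73, 60, 40, 36, 36, 33, 35, 39, 40, 40, 51, 49, 52, 45, 42, 68, 114, 146, 157]
136 [80, 80, 81, 72, 52, 32, 35, 32, 28, 37, 27, 
[... 1023 characters left out ...]
, 71, 65, 59, 70, 77, 85, 88, 85, 80, 82, 81, 80]
148 [83, 83, 78, 79, 84, 82, 81, 81, 81, 80, 77, 68, 64, 65, 72, 79, 83, 86, 85, 83, 81, 80]
149 [80, 80, 79, 81, 79, 84, 79, 82, 82, 82, 82, 75, 69, 68, 69, 80, 80, 79, 83, 81, 81, 81]
150 [85, 78, 81, 80, 82, 81, 79, 78, 81, 84, 82, 77, 75, 69, 74, 78, 82, 80, 81, 78, 85, 82]
151 [81, 82, 81, 81, 82, 79, 83, 81, 81, 81, 80, 81, 82, 75, 73, 77, 81, 81, 80, 81, 81, 80]
152 [80, 81, 83, 82, 82, 79, 78, 82, 78, 85, 82, 81, 79, 77, 77, 75, 79, 82, 82, 80, 82, 80]
153 [79, 81, 81, 80, 82, 79, 82, 80, 82, 85, 79, 82, 80, 80, 79, 79, 80, 82, 81, 82, 84, 81]
154 [82, 80, 83, 82, 79, 82, 84, 79, 82, 83, 81, 82, 82, 83, 82, 81, 79, 80, 82, 81, 80, 79]
```

The nose slope and the TCP displacement during the levering both put the lean at about 13–17°, and I need 15 ± 7. I'll refine the spot while the arm is clear, then carry the gauge over.

Run:
```python
from h import *
u={}
for n in("scene","top"):
    c=np.load(f"{n[0]}5.npy",allow_pickle=True).item(); c0=np.load(f"{n}0.npy",allow_pickle=True).item()
    for k,cc in((0,c0),(5,c)):
        g=(250,315) if n=="scene" else (384.6,228)
        im=cc["img"].astype(float); w=np.clip(im[...,2]-np.maximum(im[...,1],im[...,0])-15,0,None)
        Y,X=np.mgrid[:480,:640]; w=w*(np.hypot(X-g[0],Y-g[1])<5.5); u[n,k]=((w*X).sum()/w.sum(),(w*Y).sum()/w.sum()); print(n,k,np.round(u[n,k],2))
    u[n]=c
for k in(0,5): print(tri(u["scene"],[u["scene",k]],u["top"],[u["top",k]]).round(4))
```

```text
scene 0 [250.07 314.92]
scene 5 [249.96 314.92]
top 0 [384.22 227.59]
top 5 [384.24 227.62]
[[ 0.5906 -0.2256  0.0463  0.0022]]
[[ 0.5905 -0.2258  0.0463  0.0024]]
```

>>> {"fn": "play_rows", "kwargs": {
  "steps": [
    [[0, 0, 0, 0.0925], [0, 0, 0, 0.0925], [0, 0, 0, 0.0925], [0, 0, 0, 0.0925], [0, 0, 0, 0.0925]]
  ]
}}

```text
time: 13.0
ee_pos: [0.5155, 0.2139, 0.2775]
tcp_rot: [-179.9, -0.1, 176.3]
wrist_force: [-0.9, 0.3, -1.6]
opening: 0.0217
grasp_force: 28.5
```

>>> {"fn": "play_rows", "kwargs": {
  "steps": [
    [[-0.0052, -0.029, 0, 0], [-0.0052, -0.029, 0, 0], [-0.0052, -0.029, 0, 0], [-0.0052, -0.029, 0, 0], [-0.0052, -0.029, 0, 0]]
  ]
}}

```text
time: 13.42
ee_pos: [0.5326, 0.0665, 0.2776]
tcp_rot: [-180.0, -0.1, 176.6]
wrist_force: [0.2, -0.3, -2.2]
opening: 0.0216
grasp_force: 28.5
```

>>> {"fn": "play_rows", "kwargs": {
  "steps": [
    [[-0.0052, -0.029, 0, 0], [-0.0052, -0.029, 0, 0], [-0.0052, -0.029, 0, 0], [-0.0052, -0.029, 0, 0], [-0.0052, -0.029, 0, 0]]
  ]
}}

```text
time: 13.83
ee_pos: [0.5499, -0.0799, 0.2777]
tcp_rot: [180.0, -0.1, 176.5]
wrist_force: [0.3, 0.3, -1.0]
opening: 0.0222
grasp_force: 28.5
```

>>> {"fn": "play_rows", "kwargs": {
  "steps": [
    [[-0.0052, -0.029, 0, 0], [-0.0052, -0.029, 0, 0], [-0.0052, -0.029, 0, 0], [-0.0052, -0.029, 0, 0], [-0.0052, -0.029, 0, 0]]
  ]
}}

```text
time: 14.25
ee_pos: [0.5671, -0.2261, 0.2775]
tcp_rot: [180.0, -0.1, 176.5]
wrist_force: [0.9, 0.8, -1.3]
opening: 0.0219
grasp_force: 28.5
```

>>> {"fn": "play_rows", "kwargs": {
  "steps": [
    [[0, 0, 0.03, 0], [0, 0, 0.03, 0], [0, 0, 0.03, 0], [0, 0, 0.03, 0], [0, 0, 0, 0]]
  ]
}}

```text
time: 14.67
ee_pos: [0.5643, -0.2236, 0.1508]
tcp_rot: [179.8, -0.7, 176.5]
wrist_force: [-0.4, 0.3, -2.1]
opening: 0.0217
grasp_force: 28.4
```

Run:
```python
from h import *; from sheet import sheet
for i in range(3): bot.camera("scene")
F=[bot.camera("scene") for _ in range(12)]; s=F[0]; s["img"]=np.mean([f["img"] for f in F],0).astype(np.uint8)
o=bot.get_obs();p=o["ee_pos"];print(p,o["tcp_rot"],o["wrist_force"]);np.save("s6.npy",s,allow_pickle=True)
yaw=np.radians(176.5);ex=np.array([np.cos(yaw),np.sin(yaw),0])
print("tcp",proj(s,[p]),"spot",proj(s,[(.5905,-.2257,.0455)]))
for L in(10,15,20):
    d=ex*np.sin(np.radians(L))+[0,0,np.cos(np.radians(L))]
    g=p+[0,0,.019]; print(L,proj(s,[g-.093*d,g-.083*d,g-.059*d]).round(1).tolist())
sheet([(s["img"],(220,260,80,60)),(s["img"],(235,270,40,30)),(s["img"],(235,280,40,30)),(s["img"],(235,290,40,30))],"pics/s6.png")
```

```text
[ 0.56760508 -0.2247976   0.15924908] [1.79999909e+02 1.10275177e-03 1.76546860e+02] [ 0.36546302  0.22880105 -0.36449405]
tcp [[239.73258346 280.71586343]] spot [[250.56358121 315.01832729]]
10 [[247.1, 303.7], [246.2, 300.9], [244.2, 293.9]]
15 [[249.0, 306.1], [248.0, 303.0], [245.4, 295.4]]
20 [[250.9, 308.2], [249.6, 304.9], [246.6, 296.7]]
```

View pics/s6.png

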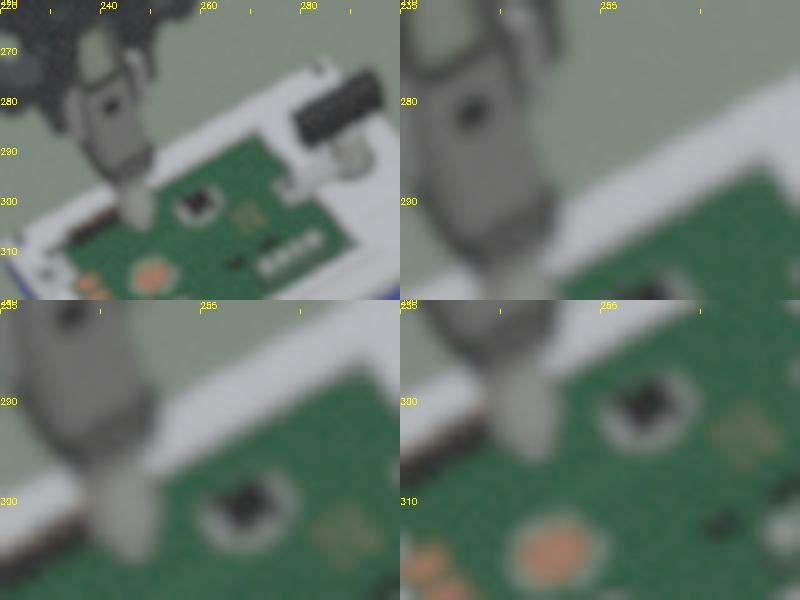

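The tip is at (248.5,306). The 15° lean model predicts (249,306.1), so the lean is right. The spot is at (250.5,315). I'll descend in small steps and watch the force.

>>> {"fn": "play_rows", "kwargs": {
  "steps": [
    [[0.001, 0, 0.01, 0], [0, 0, 0.01, 0], [0, 0, 0.01, 0], [0, 0, 0, 0], [0, 0, 0, 0]]
  ]
}}

```text
time: 15.83
ee_pos: [0.566, -0.2245, 0.1279]
tcp_rot: [180.0, -0.1, 176.5]
wrist_force: [-0.1, 0.2, -0.6]
opening: 0.0217
grasp_force: 28.5
```

```bash
cat > f.py <<'E'
from h import *
w=[]
for i in range(10):
    bot.camera("scene"); o=bot.get_obs(); w.append(o["wrist_force"])
print(np.mean(w,0).round(2),np.std(w,0).round(2),o["ee_pos"].round(4),o["tcp_rot"].round(2),o["time"])
E
python3 f.py
```

```text
[-0.04 -0.51 -1.83] [0.57 0.38 0.62] [ 0.5667 -0.2248  0.1294] [-1.7999e+02  1.0000e-02  1.7655e+02] 16.3333
```

>>> {"fn": "play_rows", "kwargs": {
  "steps": [
    [[0, 0, 0.003, 0], [0, 0, 0.003, 0], [0, 0, 0.002, 0], [0, 0, 0, 0], [0, 0, 0, 0]]
  ]
}}

```text
time: 16.75
ee_pos: [0.5665, -0.2247, 0.1209]
tcp_rot: [180.0, -0.0, 176.5]
wrist_force: [-0.3, 0.1, -1.4]
opening: 0.0215
grasp_force: 28.5
```

```bash
python3 f.py
```

```text
[ 0.18  0.13 -1.48] [0.69 0.35 0.54] [ 0.5666 -0.2248  0.1212] [-1.8000e+02  1.0000e-02  1.7655e+02] 17.25
```

>>> {"fn": "play_rows", "kwargs": {
  "steps": [
    [[0, 0, 0.002, 0], [0, 0, 0, 0], [0, 0, 0, 0], [0, 0, 0, 0], [0, 0, 0, 0]]
  ]
}}

```text
time: 17.67
ee_pos: [0.5666, -0.2247, 0.1192]
tcp_rot: [180.0, 0.0, 176.5]
wrist_force: [0.3, -0.1, -2.0]
opening: 0.0219
grasp_force: 28.5
```

```bash
python3 f.py
```

```text
[ 0.17 -0.2  -1.49] [0.73 0.43 0.51] [ 0.5666 -0.2247  0.1192] [-180.     -0.    176.55] 18.1667
```

>>> {"fn": "play_rows", "kwargs": {
  "steps": [
    [[0, 0, 0.002, 0], [0, 0, 0, 0], [0, 0, 0, 0], [0, 0, 0, 0], [0, 0, 0, 0]]
  ]
}}

```text
time: 18.58
ee_pos: [0.5666, -0.2247, 0.1172]
tcp_rot: [180.0, 0.0, 176.5]
wrist_force: [0.7, -0.1, -0.5]
opening: 0.0221
grasp_force: 28.5
```

```bash
python3 f.py
```

```text
[ 0.12  0.24 -1.12] [0.37 0.27 0.54] [ 0.5666 -0.2247  0.1172] [-180.      0.    176.55] 19.0833
```

>>> {"fn": "play_rows", "kwargs": {
  "steps": [
    [[0, 0, 0.002, 0], [0, 0, 0, 0], [0, 0, 0, 0], [0, 0, 0, 0], [0, 0, 0, 0]]
  ]
}}

```text
time: 19.5
ee_pos: [0.5666, -0.2247, 0.1152]
tcp_rot: [-180.0, 0.0, 176.5]
wrist_force: [-0.5, 0.3, -0.3]
opening: 0.0215
grasp_force: 28.5
```

```bash
python3 f.py
```

```text
[ 0.21  0.12 -1.55] [0.28 0.69 0.27] [ 0.5666 -0.2248  0.1152] [-180.      0.    176.54] 20.0
```

Run:
```python
from h import *; from sheet import sheet
F=[bot.camera("scene") for _ in range(10)]; s=F[0]; s["img"]=np.mean([f["img"] for f in F],0).astype(np.uint8)
o=bot.get_obs();p=o["ee_pos"];np.save("s7.npy",s,allow_pickle=True)
yaw=np.radians(176.5);ex=np.array([np.cos(yaw),np.sin(yaw),0]); 
for L in(10,15,20):
    d=ex*np.sin(np.radians(L))+[0,0,np.cos(np.radians(L))]; g=p+[0,0,.019]; print(L,proj(s,[g-.093*d]).round(1).tolist())
sheet([(s["img"],(220,270,80,60)),(s["img"],(235,300,28,21)),(s["img"],(235,290,40,30)),(s["img"],(225,280,40,30))],"pics/s7.png")
```

```text
10 [[248.6, 313.1]]
15 [[250.5, 315.4]]
20 [[252.3, 317.6]]
```

View pics/s7.png

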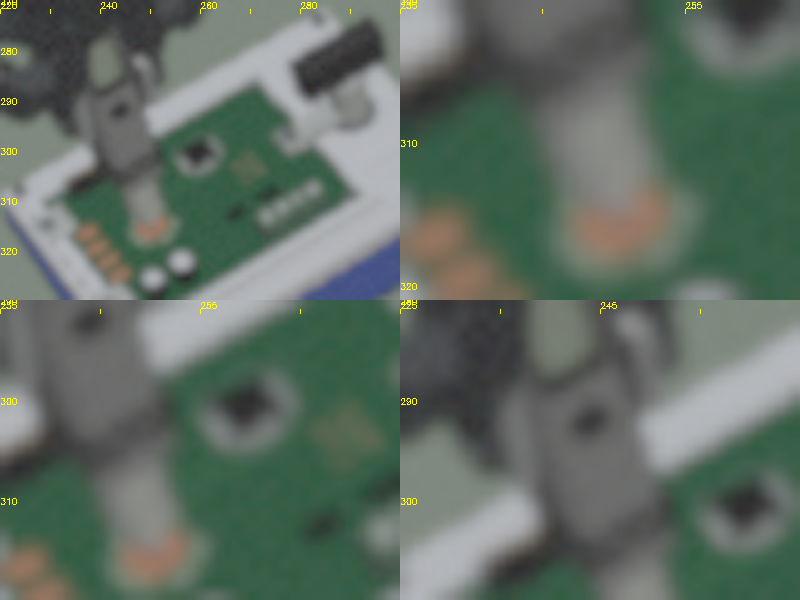

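The tip is at about (250,315), right over the spot at (250,314.9), and it isn't touching yet. I'll keep lowering.

>>> {"fn": "play_rows", "kwargs": {
  "steps": [
    [[0.0005, 0, 0.002, 0], [0, 0, 0, 0], [0, 0, 0, 0], [0, 0, 0, 0], [0, 0, 0, 0]]
  ]
}}

```text
time: 20.92
ee_pos: [0.5661, -0.2247, 0.1132]
tcp_rot: [-180.0, -0.0, 176.5]
wrist_force: [0.1, -0.4, -1.5]
opening: 0.0217
grasp_force: 28.6
```

```bash
python3 f.py
```

```text
[ 0.14 -0.4  -1.46] [0.37 0.36 0.48] [ 0.5661 -0.2247  0.1132] [180.    -0.   176.55] 21.4167
```

>>> {"fn": "play_rows", "kwargs": {
  "steps": [
    [[0.0005, 0, 0.0015, 0], [0, 0, 0, 0], [0, 0, 0, 0], [0, 0, 0, 0], [0, 0, 0, 0]]
  ]
}}

```text
time: 21.83
ee_pos: [0.5656, -0.2247, 0.1118]
tcp_rot: [-180.0, 0.0, 176.5]
wrist_force: [0.6, -0.3, -0.6]
opening: 0.0214
grasp_force: 28.7
```

```bash
python3 f.py
```

```text
[ 0.16 -0.21  0.32] [0.59 0.51 0.57] [ 0.5656 -0.2247  0.1117] [-180.      0.    176.54] 22.3333
```

>>> {"fn": "play_rows", "kwargs": {
  "steps": [
    [[0, 0, 0.0015, 0], [0, 0, 0, 0], [0, 0, 0, 0], [0, 0, 0, 0], [0, 0, 0, 0]]
  ]
}}

```text
time: 22.75
ee_pos: [0.5657, -0.2247, 0.1103]
tcp_rot: [-180.0, 0.0, 176.5]
wrist_force: [0.9, -0.2, -0.0]
opening: 0.0219
grasp_force: 28.8
```

```bash
python3 f.py
```

```text
[ 0.74 -0.12  0.86] [0.54 0.48 0.43] [ 0.5656 -0.2247  0.1102] [-180.      0.    176.55] 23.25
```

Run:
```python
from h import *; from sheet import sheet
F=[bot.camera("scene") for _ in range(10)]; s=F[0]; s["img"]=np.mean([f["img"] for f in F],0).astype(np.uint8)
np.save("s8.npy",s,allow_pickle=True); p=bot.get_obs()["ee_pos"]; im=s["img"].copy()
sp=np.array([.5905,-.2257,.0445]); yaw=np.radians(176.5);ex=np.array([np.cos(yaw),np.sin(yaw),0])
big=cv2.resize(im[265:325,215:295],(800,600),interpolation=cv2.INTER_CUBIC)
for L,col in((8,(0,0,255)),(15,(0,255,255)),(22,(255,0,0))):
    d=ex*np.sin(np.radians(L))+[0,0,np.cos(np.radians(L))]
    for k in(.034,.083,.132):
        u=(proj(s,[sp+(k-.004)*d])[0]-[215,265]+.5)*10; cv2.circle(big,tuple(int(v) for v in u),3,col,-1)
cv2.imwrite("pics/s8.png",np.clip(255*(big/255.)**.6,0,255).astype(np.uint8))
```

```text
(no output)
```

View pics/s8.png

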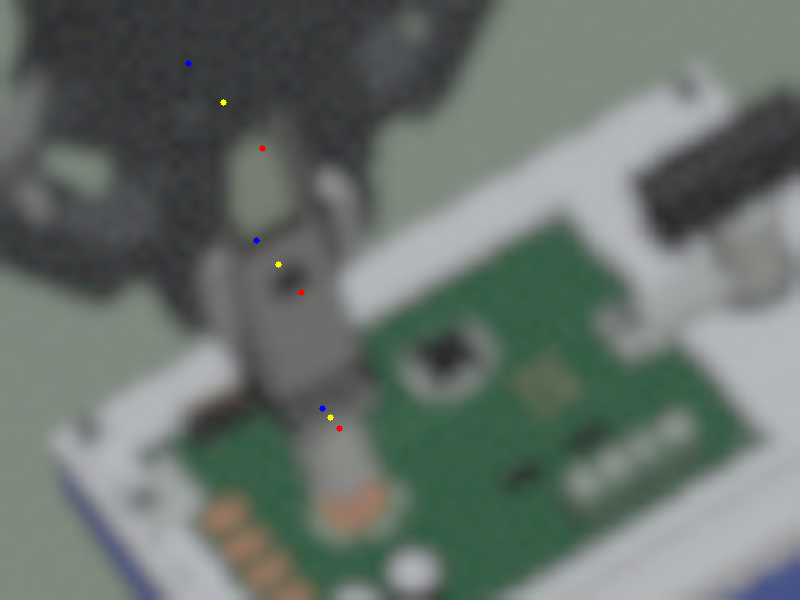

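Run:
```python
from h import *
s=np.load("s8.npy",allow_pickle=True).item(); g=cv2.GaussianBlur(s["img"],(0,0),.7).astype(float)
for r in range(288,318): print(r,[int(v) for v in g[r,234:256].mean(1)])
sp=np.array([.5905,-.2257,.0445]); yaw=np.radians(176.5);ex=np.array([np.cos(yaw),np.sin(yaw),0]);ey=np.array([-ex[1],ex[0],0])
for L in(5,8,15,22):
    l=np.radians(L);d=ex*np.sin(l)+[0,0,np.cos(l)];gx=ex*np.cos(l)-np.array([0,0,np.sin(l)])
    out=[]
    for a,b in((13,11),(13,-11),(-13,11),(-13,-11)):
        u=proj(s,[sp+.03*d+gx*a/1e3+ey*b/1e3,sp+.055*d+gx*a/1e3+ey*b/1e3]); e=u[1]-u[0]; out.append((u[0].round(1).tolist(),round(e[0]/e[1],3)))
    print(L,out)
```

```text
288 [22, 25, 29, 35, 39, 44, 45, 42, 41, 43, 47, 50, 49, 45, 48, 57, 63, 67, 77, 91, 107, 121]
289 [26, 31, 39, 42, 39, 38, 40, 43, 47, 50, 54, 55, 53, 48, 49, 59, 71, 83, 97, 112, 127, 137]
290 [30, 42, 53, 53, 46, 42, 45, 50, 52, 52, 52, 54, 54, 51, 53, 67, 86, 103, 119, 131, 140, 145]
291 [34, 50, 62, 60, 52, 49, 53, 54, 51, 44, 41, 46, 53, 55, 62, 82, 106, 125, 137, 143, 146, 146]
292 [36, 52, 63, 60, 54, 53, 56, 53, 44, 34, 32, 40, 51, 59, 73, 100, 125, 139, 144, 146, 145, 142]
293 [36, 51, 61, 60, 55, 53, 55, 51, 41, 32, 33, 42, 53, 62, 79, 108, 132, 143, 145, 143, 138, 130]
294 [35, 49, 60, 61, 56, 53, 55, 53, 46, 41, 44, 51, 57, 63, 78, 105, 129, 140, 140, 132, 120, 105]
295 [33, 47, 59, 62, 57, 53, 55, 56, 54, 53, 55, 58, 60, 63, 73, 95, 119, 128, 123, 108, 91, 73]
296 [34, 44, 57, 61, 57, 52, 54, 57, 59, 59, 60, 60, 61, 62, 68, 82, 100, 104, 93, 76, 60, 47]
297 [42, 50, 59, 62, 56, 51, 52, 56, 60, 61, 61, 61, 61, 61, 63, 69, 75, 74, 63, 50, 41, 36]
298 [63, 68, 72, 67, 57, 49, 49, 55, 59, 61, 61, 61, 61, 61, 61, 60, 56, 50, 43, 38, 35, 34]
299 [90, 98, 96, 82, 63, 48, 47, 5
[... 1649 characters left out ...]
1, 49]
317 [89, 74, 69, 67, 63, 56, 49, 43, 37, 35, 37, 46, 61, 71, 76, 76, 73, 70, 69, 64, 55, 43]
5 [([241.2, 306.3], np.float64(0.26)), ([250.0, 301.0], np.float64(0.235)), ([247.5, 314.7], np.float64(0.25)), ([256.5, 309.3], np.float64(0.224))]
8 [([240.9, 306.0], np.float64(0.292)), ([249.7, 300.7], np.float64(0.269)), ([247.1, 314.1], np.float64(0.283)), ([256.0, 308.7], np.float64(0.259))]
15 [([240.2, 305.4], np.float64(0.352)), ([249.0, 300.1], np.float64(0.333)), ([246.1, 312.5], np.float64(0.345)), ([255.0, 307.1], np.float64(0.326))]
22 [([239.5, 305.0], np.float64(0.4)), ([248.4, 299.7], np.float64(0.385)), ([245.1, 311.1], np.float64(0.395)), ([254.0, 305.7], np.float64(0.38))]
```

Run:
```python
from h import *
s0=np.load("scene0.npy",allow_pickle=True).item(); s8=np.load("s8.npy",allow_pickle=True).item()
def dot(c,g,r=3):
    im=c["img"].astype(float).mean(2); Y,X=np.mgrid[:480,:640]; m=np.hypot(X-g[0],Y-g[1])<r
    w=np.clip(np.median(im[m])-im,0,None)*m; return (w*X).sum()/w.sum(),(w*Y).sum()/w.sum()
d0=dot(s0,(389.7,178.8),2.5); d8=dot(s8,(243.4,292.4)); print(d0,d8)
def frame(az,L):
    ex=-np.array([np.cos(az),np.sin(az),0]); d=ex*np.sin(L)+[0,0,np.cos(L)]; return ex*np.cos(L)-np.array([0,0,np.sin(L)]),np.array([-ex[1],ex[0],0]),d
gx,gy,d=frame(np.radians(23),np.radians(25)); top=np.array([.5085,.2106,.1546]); tip=top-.132*d
print("top px chk",proj(s0,[top]),"tip",tip)
o,r=ray(s0,[d0]); q=o+r[0]*(((tip-gx*.013-o)@gx)/(r[0]@gx)); k,y=(q-tip)@d,(q-tip)@gy; print("k,y",k,y)
az=np.radians(-3.5)
for z in(.043,.045):
  for L in(0,4,8,12,15,18,22):
    gx,gy,dd=frame(az,np.radians(L)); sp=np.array([.5905,-.2257,z]); print(z,L,(proj(s8,[sp+(k-.004)*dd+y*gy-.013*gx])[0]-d8).round(2))
```

```text
(np.float64(389.27237354085605), np.float64(178.91828793774317)) (np.float64(243.53080568720378), np.float64(292.5276461295419))
top px chk [[379.34763353 163.9453399 ]] tip [0.55985093 0.23239717 0.03496737]
k,y 0.08784622346446394 0.0018891903474216763
0.043 0 [6.39 9.16]
0.043 4 [4.83 6.91]
0.043 8 [3.28 4.74]
0.043 12 [1.75 2.69]
0.043 15 [0.63 1.22]
0.043 18 [-0.47 -0.17]
0.043 22 [-1.9  -1.92]
0.045 0 [6.31 8.69]
0.045 4 [4.74 6.43]
0.045 8 [3.19 4.27]
0.045 12 [1.67 2.21]
0.045 15 [0.54 0.74]
0.045 18 [-0.56 -0.66]
0.045 22 [-1.99 -2.4 ]
```

The body's dark dot gives a lean of about 16.8°, so the gauge is within about 2° of square to the board. The press is about 2.3 N and the point is on the spot, so I'll hand in.

```bash
python3 -c "
from workcell import bot
print(bot.job_done())"
```

```text
the job is handed in; nothing more can be done
None
```

I handed the job in with the clamp clicked over and released, and the gauge held on the copper spot, within about 2° of square to the board, pressing with about 2.3 N (roughly half its tip travel); no verdict came back.

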